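Kit the violet prints of an order, leave the grey trial copies

TASK

Pack the order: put the violet vase, the violet gear and the violet bracket into the black caddy, each standing upright on the floor of the cell that shows its outline. Leave the grey trial copies standing where they are, and let go of everything.

Things in the scene. Friction and masses are not known exactly. Their poses are not given: they have to be found in the camera images.
- violet_vase_mid (a point): violet printed plastic twisted hexagonal vase, standing upright, 70 mm tall and about 43 mm across (any gripping direction is alike), dark disc on its top. About 60 g. Belongs to the order. The point is at its centre, half-way up (35 mm above its underside); z is up. It starts on the bench (height 0).
- violet_gear_mid (a point): violet printed plastic toothed gear lying flat, 56 mm across and 12 mm thick, with a round hub 24 mm across that rises from its middle to 50 mm above its underside; lift it by the hub. About 40 g. Belongs to the order. The point is at its centre, half-way up (25 mm above its underside); z is up. It starts on the bench (height 0).
- violet_bracket_mid (a point): violet printed plastic bracket like an upside-down T: a flat foot 60 mm (its x) by 32 mm (its y) and 8 mm thick, and along the middle of the foot an upright rib 10 mm thick (in its y), 60 mm long (along its x), up to 45 mm above its underside; grip it across the rib. About 35 g. Belongs to the order. The point is at its centre, half-way up (22.5 mm above its underside); z is up. It starts on the bench (height 0).
- grey_vase_mid (a point): grey printed plastic twisted hexagonal vase, standing upright, 70 mm tall and about 43 mm across (any gripping direction is alike), dark disc on its top. About 60 g. Trial copy of the same shape and size, must stay where it is. The point is at its centre, half-way up (35 mm above its underside); z is up. It starts on the bench (height 0).
- grey_gear_mid (a point): grey printed plastic toothed gear lying flat, 56 mm across and 12 mm thick, with a round hub 24 mm across that rises from its middle to 50 mm above its underside; lift it by the hub. About 40 g. Trial copy of the same shape and size, must stay where it is. The point is at its centre, half-way up (25 mm above its underside); z is up. It starts on the bench (height 0).
- grey_bracket_mid (a point): grey printed plastic bracket like an upside-down T: a flat foot 60 mm (its x) by 32 mm (its y) and 8 mm thick, and along the middle of the foot an upright rib 10 mm thick (in its y), 60 mm long (along its x), up to 45 mm above its underside; grip it across the rib. About 35 g. Trial copy of the same shape and size, must stay where it is. The point is at its centre, half-way up (22.5 mm above its underside); z is up. It starts on the bench (height 0).
- cell_vase: white open-topped square cell fixed in the black caddy, for the violet vase: on its floor is drawn a plain violet hexagon 48 mm across. 92 mm square outside, 86 mm inside, walls 3 mm thick and 25 mm high. Origin at the centre of its underside, 6 mm above the bench; its floor is 3 mm above the origin and its rim 25 mm above. The three cells stand in a row, 96 mm apart, along their own y (in any order); z is up.
- cell_gear: white open-topped square cell fixed in the black caddy, for the violet gear: on its floor is drawn a violet toothed disc 56 mm across with a white spot in the middle. 92 mm square outside, 86 mm inside, walls 3 mm thick and 25 mm high. Origin at the centre of its underside, 6 mm above the bench; its floor is 3 mm above the origin and its rim 25 mm above. The three cells stand in a row, 96 mm apart, along their own y (in any order); z is up.
- cell_bracket: white open-topped square cell fixed in the black caddy, for the violet bracket: on its floor is drawn a violet rectangle, 60 mm along y by 32 mm along x, with a white line along its middle. 92 mm square outside, 86 mm inside, walls 3 mm thick and 25 mm high. Origin at the centre of its underside, 6 mm above the bench; its floor is 3 mm above the origin and its rim 25 mm above. The three cells stand in a row, 96 mm apart, along their own y (in any order); z is up.

How it is judged:
By the outcome, as a careful person would: the job done as asked, in the order asked, and still so for the second after the job is handed in, with the robot touching nothing.
It also fails if it takes over 90 s, if anything falls off the work surface, if the arm or the gripper's body presses on something with over 40 N, if the wrist force passes 120 N, or if a joint passes its speed limit or range.

ROBOT

A 7-joint arm with a two-finger parallel gripper is mounted at the origin on the work surface. World frame = base frame: x ahead of the robot, y to its left, z up, the work surface at z = 0. Lengths are in m, angles in rad, forces in N, time in s.
With the tool pointing down it reaches from about 0.4 to 0.875 m from the base axis. Payload 6.5 kg.
Tool frame: the origin (TCP) lies midway between the tips of the shut fingers; the grasp point (between the pads) lies arm.pinch_z behind it (arm.pinch_z is the distance from the TCP to the grasp point, in m); z points along the fingers, x is the direction in which the jaws open and shut, and the axes are right-handed (so a half turn about z gives the same grasp; the last joint's range is limited). The gripper opens to 88 mm and grips with 3 to 60 N. Pads are 18 mm wide; open, the fingers measure 123 mm over their backs; the gripper's body (75 mm by 187 mm) begins 45 mm behind the grasp point.
Start: joints at [-1.231, 0.536, -0.004, 1.538, 0.003, 1.067, -0.071], TCP at [0.257, 0.597, 0.239] pointing down, gripper open.
Joint ranges: [-2.7, 2.7], [-0.37, 2.16], [-1.27, 1.26], [0.24, 2.4], [-1.31, 4.45], [0.19, 1.91], [-2.76, 2.76]. Speed limits (rad/s): [2.39, 2.39, 3.14, 3.14, 3.14, 3.14, 3.14].

INTERFACE

Orientations are given as [roll, pitch, yaw] about the fixed x, y, z axes, in that order (R = Rz(yaw) Ry(pitch) Rx(roll)).
In Python, from workcell import readout, optics, close_job, arm gives the robot as it stands.
- The arm moves only by the shell command python3 -m jog 'ROWS' [OPENING] [FORCE]. ROWS is JSON, a list of rows, each an object with "dp": the shift along the tool's x, y, z in m, a list of three; "rotation": the turn, a rotation vector about the tool's x, y, z in rad, a list of three. In form: [{"dp": [x, y, z], "rotation": [wx, wy, wz]}, ...]. A call has 1 to 12 rows; each row shifts and turns the pose as measured when the row begins, along the tool's axes as they then stand; what a row does not reach is not made up. A row lasts 1/10 s, in which the tool goes at most 50 mm and 8.59 degrees, less where a joint would pass 70% of its speed; a pose out of reach is approached as far as the arm can. A call with a gripper value outside its range is refused whole. OPENING is the closure, from 0 (fully open) to 1 (shut), set as the call begins (- or left out, the last holds). The fingers move at their own pace and stop on an object; FORCE is the grip in N (left out, the last holds). Time passes only in rows, so rows that do not move let the fingers close. It gives the time, the measured TCP pose, the force and the opening at its end, in the units of the state.
- readout.get_obs(): the state, without advancing time (a new reading comes with each control period).
- optics.read_camera(name): name is "scene" or "side" or "wrist"; returns the picture (420x560x3 uint8, red, green, blue); there is no depth.
- optics.get_calibration(name): a dict with "intrinsics" (3x3 intrinsics, pixels), "camera_from_world" (4x4, takes a point from world to camera coordinates); the wrist camera has in their place "tool_from_camera" (4x4, takes a point from camera to tool coordinates, whose origin is the TCP and whose axes are the tool frame's). Camera axes: x right, y down, z forward; pixel columns grow to the right and rows downward; lengths in m; the calibration is good to about 2 mm. A picture is of the moment at which its call begins: read the wrist's pose just before it. get_calibration takes no time and is no camera call.
- close_job(): hands the job in, once; it reports no verdict.
The state is a dict: "time": time; "joint_positions": joint angles; "joint_vel": joint speeds; "joint_torque": joint torques, N m; "position": TCP position; "tool_rot": TCP orientation; "contact_force": force on the tool from outside, world axes, zero at the start; "wrist_torque": the same for the moment, N m; "gripper_width": finger opening in m.
Only numpy, scipy, OpenCV 4.12 (cv2) and the standard library are available. Lean on these libraries where they do the work, as an engineer would, in place of code of your own. Each camera call takes 0.05 s, during which the arm holds its last target. There are 200 camera calls.

## Working session

There is one attempt and no reset: what is moved stays moved. The work goes in short steps, Python scripts to look and compute and a shell command to move; the robot and the scene stay as the last step left them, time stands still between calls to the robot, and variables do not carry over. Pictures are saved under pics/ and viewed, about 12 in all and at most 16, crops included, and the job is handed in when it is done.

```bash
mkdir -p pics; python3 - <<'E'
from workcell import readout, optics, arm
import cv2
o=readout.get_obs();print(o['position'],o['tool_rot'],o['gripper_width'],o['time'],arm.pinch_z)
for n in ['scene','side']:
    cv2.imwrite(f'pics/{n}0.png',optics.read_camera(n)[:,:,::-1])
    print(optics.get_calibration(n))
print(optics.get_calibration('wrist'))
E
```

```text
[0.25637745 0.59665824 0.23785352] [3.14145111e+00 1.67170858e-03 1.16505770e+00] 0.08800318256186389 0.0 0.0187
{'intrinsics': array([[524.60104546,   0.        , 281.23839891],
       [  0.        , 524.60104546, 209.7791219 ],
       [  0.        ,   0.        ,   1.        ]]), 'camera_from_world': array([[-0.31114318,  0.95035426, -0.00408734,  0.15277267],
       [ 0.53621466,  0.17200099, -0.82637129, -0.24964407],
       [-0.78464244, -0.25931148, -0.56311082,  1.80448861],
       [ 0.        ,  0.        ,  0.        ,  1.        ]])}
{'intrinsics': array([[432.11282168,   0.        , 280.36325055],
       [  0.        , 432.11282168, 212.67390276],
       [  0.        ,   0.        ,   1.        ]]), 'camera_from_world': array([[-0.70258927, -0.71152752,  0.00984382,  0.37704274],
       [-0.41095356,  0.39442009, -0.82191846,  0.29334224],
       [ 0.58093501, -0.58151645, -0.56952009,  0.59783041],
       [ 0.        ,  0.        ,  0.        ,  1.        ]])}
{'intrinsics': array([[319.1512686 ,   0.        , 278.27409206],
       [  0.        , 319.1512686 , 207.39022054],
       [  0.        ,   0.        ,   1.        ]]), 'tool_from_camera': array([[ 9.99998773e-01,  1.43931035e-03, -6.19122714e-04,
        -8.14047674e-04],
       [-1.18396590e-03,  9.52963395e-01,  3.03083099e-01,
        -7.79955054e-02],
       [ 1.02623193e-03, -3.03081994e-01,  9.52963930e-01,
        -1.47189963e-01],
       [ 0.00000000e+00,  0.00000000e+00,  0.00000000e+00,
         1.00000000e+00]])}
```

View pics/scene0.png

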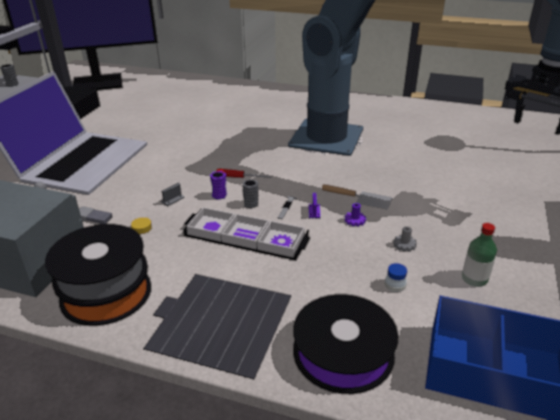

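View pics/side0.png

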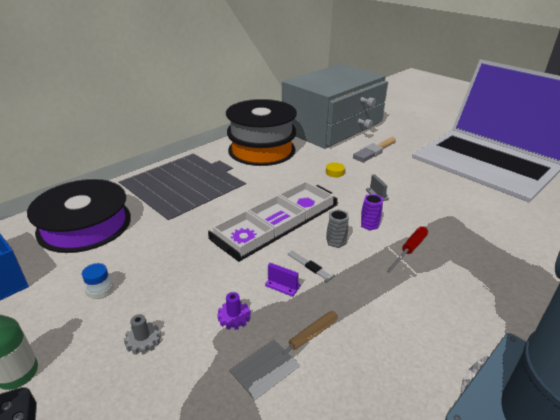

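The scene image shows the violet vase top at (219,176), bracket at (314,205), gear hub at (356,206) and cell marks at (212,226), (246,233), (282,240). The side image shows them at vase (372,199), bracket (283,270), gear hub (233,296) and cells (306,202), (277,217), (243,236). The grey vase stands next to the violet one.

```bash
cat > h.py <<'E'
import numpy as np, cv2
from scipy.spatial.transform import Rotation as R
from workcell import readout, optics
def cam(n,obs=None):
    c=optics.get_calibration(n);K=c['intrinsics']
    if n!='wrist': T=np.linalg.inv(c['camera_from_world'])
    else:
        W=np.eye(4);W[:3,:3]=R.from_euler('xyz',obs['tool_rot']).as_matrix();W[:3,3]=obs['position']
        T=W@c['tool_from_camera']
    return K,T
def ray(n,px,z,obs=None):
    K,T=cam(n,obs);d=T[:3,:3]@np.linalg.solve(K,[px[0],px[1],1.]);p=T[:3,3]
    return p+d*(z-p[2])/d[2]
def tri(pairs):  # [(cam,px)]
    A=0;b=0
    for n,px in pairs:
        K,T=cam(n);d=T[:3,:3]@np.linalg.solve(K,[px[0],px[1],1.]);d/=np.linalg.norm(d)
        M=np.eye(3)-np.outer(d,d);A=A+M;b=b+M@T[:3,3]
    return np.linalg.solve(A,b)
def violet(im):
    h=cv2.cvtColor(im,cv2.COLOR_RGB2HSV)
    return cv2.inRange(h,(125,90,40),(150,255,255))
def togo(o,target,yaw=None):
    Rm=R.from_euler('xyz',o['tool_rot'])
    print('dp tool',Rm.inv().apply(np.array(target)-o['position']).round(4))
    if yaw is not None:
        best=min([R.from_euler('xyz',[np.pi,0,yaw+k*np.pi]) for k in(0,1)],key=lambda q:(Rm.inv()*q).magnitude())
        print('rot tool',(Rm.inv()*best).as_rotvec().round(3))
def snap(name,n):
    o=readout.get_obs();im=optics.read_camera(n);cv2.imwrite(f'pics/{name}.png',im[:,:,::-1]);return o,im
E
python3 - <<'E'
from h import *
pts={'vase_top':[(219,176),(372,199),.07],'gear_top':[(356,206),(233,296),.05],'brk':[(314,205),(283,273),.03],
'gvase':[(251,185),(339,214),.07],'ggear':[(405,231),(139,320),.05],'gbrk':[(172,194),(378,187),.03],'cv':[(212,226),(306,202),.009],'cb':[(246,233),(277,217),.009],'cg':[(282,240),(243,236),.009]}
for k,(a,b,z) in pts.items(): print(k,ray('scene',a,z)[:2].round(3),ray('side',b,z)[:2].round(3),tri([('scene',a),('side',b)]).round(3))
print('rib',ray('side',(269,264),.045).round(3),ray('side',(298,276),.045).round(3))
im=cv2.imread('pics/side0.png')[:,:,::-1]
n,l,s,c=cv2.connectedComponentsWithStats(violet(im))
for i in range(1,n):
    if s[i,4]>30: print(s[i],c[i].round(1))
E
```

```text
vase_top [ 0.46  -0.191] [ 0.456 -0.198] [ 0.455 -0.195  0.069]
gear_top [0.462 0.195] [0.457 0.191] [0.458 0.193 0.049]
brk [0.461 0.083] [0.454 0.075] [0.455 0.078 0.028]
gvase [ 0.478 -0.09 ] [ 0.469 -0.102] [ 0.469 -0.097  0.068]
ggear [0.533 0.33 ] [0.52 0.33] [0.525 0.329 0.044]
gbrk [ 0.528 -0.306] [ 0.51  -0.309] [ 0.515 -0.315  0.023]
cv [ 0.607 -0.151] [ 0.608 -0.157] [ 0.606 -0.153  0.01 ]
cb [ 0.608 -0.056] [ 0.611 -0.063] [ 0.608 -0.058  0.011]
cg [0.608 0.04 ] [0.611 0.039] [0.609 0.041 0.011]
rib [0.478 0.088 0.045] [0.418 0.073 0.045]
[ 456   64  104   96 6897] [514.5 109.5]
[361 194  23  36 614] [371.3 212.3]
[297 198  18  10 133] [305.3 202. ]
[  38  207   88   42 1551] [ 84.5 233.1]
[265 211  19  10  68] [274.  215.5]
[270 214  20  11  78] [279.7 218.9]
[231 228  25  16 222] [242.9 235.1]
[265 263  35  34 776] [282.1 279.4]
[217 292  34  38 839] [233.4 312.1]
```

```bash
python3 -m jog '[{"dp":[0,0.03,0],"rotation":[0,0,0.145]},{"dp":[0,0.03,0],"rotation":[0,0,0.145]},{"dp":[0,0.03,0],"rotation":[0,0,0.145]},{"dp":[0,0.03,0],"rotation":[0,0,0.145]},{"dp":[0,0.04,0],"rotation":[0,0,0.145]},{"dp":[0,0.04,0],"rotation":[0,0,0.145]},{"dp":[0,0.04,0],"rotation":[0,0,0.145]},{"dp":[0,0.04,0],"rotation":[0,0,0.15]},{"dp":[0,0.04,0],"rotation":[0,0,0]},{"dp":[0,0.04,0],"rotation":[0,0,0]},{"dp":[0,0.04,0],"rotation":[0,0,0]}]'
python3 -c "
from h import *
o=readout.get_obs();print(o['position'],o['tool_rot'],o['time']);togo(o,[.456,-.195,.2],0)"
```

```text
time: 1.2
position: [0.4023, 0.2499, 0.2332]
tool_rot: [3.137, 0.006, -0.031]
contact_force: [1.1, 0.1, -0.4]
gripper_width: 0.0883
[0.40228912 0.24988303 0.23315069] [ 3.13696126  0.00605516 -0.03125168] 1.2
dp tool [0.0678 0.4428 0.0348]
rot tool [ 0.005  0.006 -0.031]
```

```bash
python3 -m jog '[{"dp":[0.006,0.043,0.003],"rotation":[0.005,0.006,-0.03]},{"dp":[0.006,0.043,0.003],"rotation":[0,0,0]},{"dp":[0.006,0.043,0.003],"rotation":[0,0,0]},{"dp":[0.006,0.043,0.003],"rotation":[0,0,0]},{"dp":[0.006,0.043,0.003],"rotation":[0,0,0]},{"dp":[0.006,0.043,0.003],"rotation":[0,0,0]},{"dp":[0.006,0.043,0.003],"rotation":[0,0,0]},{"dp":[0.006,0.043,0.003],"rotation":[0,0,0]},{"dp":[0.006,0.043,0.003],"rotation":[0,0,0]},{"dp":[0.006,0.03,0.003],"rotation":[0,0,0]},{"dp":[0,0,0],"rotation":[0,0,0]},{"dp":[0,0,0],"rotation":[0,0,0]}]'
python3 -c "
from h import *
o,im=snap('w1','wrist')
print(o['position'],o['tool_rot'],o['time']);togo(o,[.456,-.195,.12],0)
n,l,s,c=cv2.connectedComponentsWithStats(violet(im))
for i in range(1,n):
    if s[i,4]>60: print(s[i],c[i].round(1),ray('wrist',c[i],.035,o).round(3))
"
```

```text
time: 2.4
position: [0.4578, -0.1892, 0.2009]
tool_rot: [-3.141, 0.001, -0.005]
contact_force: [0.1, 0.6, -0.1]
gripper_width: 0.0885
[ 0.45778136 -0.18922746  0.20087878] [-3.14126105e+00  8.07539593e-04 -4.75795977e-03] 2.4
dp tool [-0.0017  0.0058  0.0809]
rot tool [-0.     0.001 -0.005]
[ 416   12   24   70 1006] [427.6  46. ] [ 0.591 -0.062  0.035]
[435  12  25  70 974] [446.5  46.6] [ 0.607 -0.062  0.035]
[ 399  129   45   40 1364] [421.5 148.5] [ 0.597 -0.152  0.035]
[ 250  174   49   57 1274] [274.2 198.5] [ 0.454 -0.202  0.035]
```

View pics/w1.png

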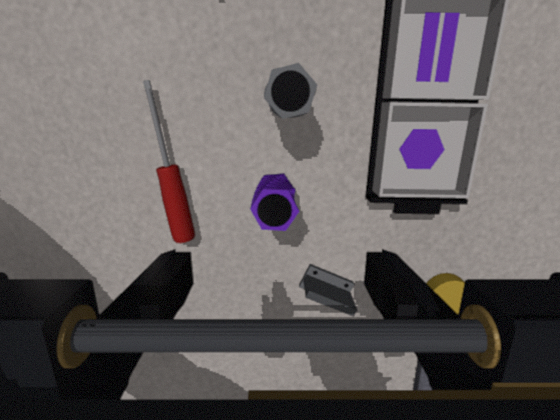

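The wrist picture shows the violet vase's top disc at (275,210), the grey vase at (290,90), the grey bracket at (328,288), the vase cell's hexagon at (421,148) and the bracket cell's mark at (437,46).

```bash
python3 -c "
from h import *
o=readout.get_obs()
p=ray('wrist',(275,210),.07,o);print(p,ray('wrist',(421.5,148.5),.009,o),ray('wrist',(437,46.3),.009,o))
togo(o,[p[0],p[1],.05-.0187],0)"
```

```text
[ 0.45495674 -0.20274163  0.07      ] [ 0.60886286 -0.15501126  0.009     ] [ 0.61076734 -0.05772093  0.009     ]
dp tool [-0.0027  0.0136  0.1697]
rot tool [-0.     0.001 -0.004]
```

```bash
python3 -m jog '[{"dp":[-0.002,0.011,0.02],"rotation":[0,0,-0.004]},{"dp":[0,0,0.035],"rotation":[0,0,0]},{"dp":[0,0,0.035],"rotation":[0,0,0]},{"dp":[0,0,0.03],"rotation":[0,0,0]},{"dp":[0,0,0.025],"rotation":[0,0,0]},{"dp":[0,0,0.015],"rotation":[0,0,0]},{"dp":[0,0,0],"rotation":[0,0,0]},{"dp":[0,0,0],"rotation":[0,0,0]}]'
python3 -c "
from h import *
o,im=snap('w2','wrist');print(o['position'],o['tool_rot'])"
```

```text
time: 3.25
position: [0.4595, -0.1854, 0.0372]
tool_rot: [-3.134, -0.003, 0.02]
contact_force: [-0.1, -0.3, 0.2]
gripper_width: 0.0882
[ 0.45952452 -0.18536422  0.037186  ] [-3.13406067 -0.00324012  0.0195534 ]
```

View pics/w2.png

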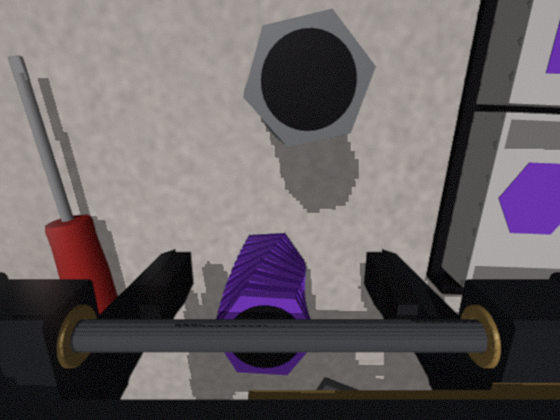

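The vase's top disc is now at about (265,338), beyond the fingers. The arm drifted during the descent, so I'll correct that.

```bash
python3 -c "
from h import *
o=readout.get_obs()
p=ray('wrist',(265,338),.07,o);print(p);togo(o,[p[0],p[1],.05-.0187],0);togo(o,[.455,-.2015,.0313],0)"
```

```text
[ 0.4544556  -0.20382421  0.07      ]
dp tool [-0.0055  0.0185  0.0059]
rot tool [-0.008 -0.003  0.02 ]
dp tool [-0.005   0.0162  0.0059]
rot tool [-0.008 -0.003  0.02 ]
```

```bash
python3 -m jog '[{"dp":[-0.003,0.009,0.003],"rotation":[-0.008,-0.003,0.02]},{"dp":[-0.002,0.008,0.002],"rotation":[0,0,0]},{"dp":[0,0,0],"rotation":[0,0,0]},{"dp":[0,0,0],"rotation":[0,0,0]}]'
```

```text
time: 3.7
position: [0.4564, -0.2042, 0.0347]
tool_rot: [3.139, -0.005, -0.002]
contact_force: [0.0, 0.4, 0.3]
gripper_width: 0.0881
```

```bash
python3 -m jog '[{"dp":[-0.001,0,0.002],"rotation":[0,0,0]},{"dp":[0,0,0],"rotation":[0,0,0]},{"dp":[0,0,0],"rotation":[0,0,0]},{"dp":[0,0,0],"rotation":[0,0,0]},{"dp":[0,0,0],"rotation":[0,0,0]},{"dp":[0,0,0],"rotation":[0,0,0]},{"dp":[0,0,0],"rotation":[0,0,0]},{"dp":[0,0,0],"rotation":[0,0,0]}]' 1 20
python3 -m jog '[{"dp":[0,0,-0.01],"rotation":[0,0,0]},{"dp":[0,0,-0.02],"rotation":[0,0,0]},{"dp":[0,0,-0.03],"rotation":[0,0,0]},{"dp":[0,0,-0.03],"rotation":[0,0,0]},{"dp":[0,0,0],"rotation":[0,0,0]},{"dp":[0,0,0],"rotation":[0,0,0]}]'
python3 -c "
from h import *
o=readout.get_obs();print(o['position'],o['tool_rot']);togo(o,[.609,-.155,.125],0)"
```

```text
time: 4.5
position: [0.4555, -0.2041, 0.0328]
tool_rot: [3.139, -0.006, -0.001]
contact_force: [0.5, -0.3, 0.3]
gripper_width: 0.0425
time: 5.1
position: [0.4542, -0.2035, 0.1278]
tool_rot: [3.14, -0.004, -0.002]
contact_force: [-0.5, 1.0, -0.1]
gripper_width: 0.0423
[ 0.4542378  -0.20351197  0.12779439] [ 3.14020785e+00 -4.39617519e-03 -2.11424538e-03]
dp tool [ 0.1546 -0.0488  0.0034]
rot tool [ 0.001 -0.004 -0.002]
```

```bash
python3 -m jog '[{"dp":[0.025,-0.008,0],"rotation":[0,0,0]},{"dp":[0.03,-0.01,0],"rotation":[0,0,0]},{"dp":[0.035,-0.011,0],"rotation":[0,0,0]},{"dp":[0.035,-0.011,0],"rotation":[0,0,0]},{"dp":[0.025,-0.008,0],"rotation":[0,0,0]},{"dp":[0.005,-0.001,0],"rotation":[0,0,0]},{"dp":[0,0,0],"rotation":[0,0,0]},{"dp":[0,0,0],"rotation":[0,0,0]}]'
python3 -c "
from h import *
o,im=snap('w3','wrist');print(o['position'],o['tool_rot']);togo(o,[.609,-.155,.05],0)"
```

```text
time: 5.9
position: [0.6074, -0.1526, 0.1196]
tool_rot: [-3.139, 0.009, -0.006]
contact_force: [0.0, 0.0, -1.1]
gripper_width: 0.0424
[ 0.60741517 -0.15256212  0.11956258] [-3.13904375  0.0093137  -0.005795  ]
dp tool [0.0022 0.0026 0.0695]
rot tool [-0.003  0.009 -0.006]
```

View pics/w3.png

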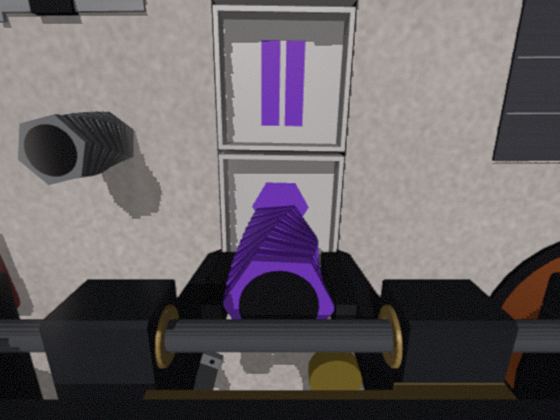

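The vase is held over its cell: the hexagon shows behind it at (280,195), and the bracket mark is centred at (283,83).

```bash
python3 -m jog '[{"dp":[0.002,0.003,0.015],"rotation":[-0.003,0.009,-0.006]},{"dp":[0,0,0.02],"rotation":[0,0,0]},{"dp":[0,0,0.015],"rotation":[0,0,0]},{"dp":[0,0,0.01],"rotation":[0,0,0]},{"dp":[0,0,0],"rotation":[0,0,0]},{"dp":[0,0,0],"rotation":[0,0,0]}]'
python3 -c "
from h import *
o=readout.get_obs();togo(o,[.609,-.155,.0425],0)
o['position']=np.array([0.60741517,-0.15256212,0.11956258]);o['tool_rot']=[-3.13904375,0.0093137,-0.005795]
print(ray('wrist',(283,83),.009,o))"
```

```text
time: 6.55
position: [0.6039, -0.1599, 0.0584]
tool_rot: [3.141, 0.002, -0.007]
contact_force: [0.7, 0.7, -0.1]
gripper_width: 0.0423
dp tool [ 0.0051 -0.0049  0.0159]
rot tool [ 0.001  0.002 -0.007]
[ 0.61065497 -0.05843606  0.009     ]
```

```bash
python3 -m jog '[{"dp":[0.005,-0.005,0.004],"rotation":[0,0.002,-0.007]},{"dp":[0,0,0.006],"rotation":[0,0,0]},{"dp":[0,0,0.003],"rotation":[0,0,0]},{"dp":[0,0,0],"rotation":[0,0,0]},{"dp":[0,0,0],"rotation":[0,0,0]}]'
```

```text
time: 7.05
position: [0.611, -0.1544, 0.0461]
tool_rot: [3.14, -0.003, 0.001]
contact_force: [0.6, 0.5, -1.0]
gripper_width: 0.0425
```

```bash
python3 -m jog '[{"dp":[0,0,0.002],"rotation":[0,0,0]},{"dp":[0,0,0.0015],"rotation":[0,0,0]},{"dp":[0,0,0.0005],"rotation":[0,0,0]},{"dp":[0,0,0],"rotation":[0,0,0]},{"dp":[0,0,0],"rotation":[0,0,0]}]'
```

```text
time: 7.55
position: [0.6111, -0.1547, 0.0421]
tool_rot: [3.14, -0.004, 0.001]
contact_force: [0.5, -0.1, -0.4]
gripper_width: 0.0429
```

```bash
python3 -m jog '[{"dp":[0,0,0],"rotation":[0,0,0]},{"dp":[0,0,0],"rotation":[0,0,0]},{"dp":[0,0,0],"rotation":[0,0,0]},{"dp":[0,0,0],"rotation":[0,0,0]},{"dp":[0,0,0],"rotation":[0,0,0]}]' 0.15 20
python3 -m jog '[{"dp":[0,0,-0.015],"rotation":[0,0,0]},{"dp":[0,0,-0.03],"rotation":[0,0,0]},{"dp":[0,0,-0.04],"rotation":[0,0,0]},{"dp":[0,0,-0.04],"rotation":[0,0,0]},{"dp":[0,0,-0.02],"rotation":[0,0,0]},{"dp":[0,0,0],"rotation":[0,0,0]}]'
python3 -c "
from h import *
o=readout.get_obs();togo(o,[.458,.2,.19],0)"
```

```text
time: 8.05
position: [0.6114, -0.1548, 0.0425]
tool_rot: [3.14, -0.004, 0.001]
contact_force: [0.1, -0.5, -0.5]
gripper_width: 0.0747
time: 8.65
position: [0.6105, -0.1553, 0.1973]
tool_rot: [3.14, -0.005, -0.001]
contact_force: [-0.3, 0.3, 0.3]
gripper_width: 0.0745
dp tool [-0.1527 -0.3552  0.0058]
rot tool [ 0.002 -0.005 -0.001]
```

```bash
python3 -m jog '[{"dp":[-0.017,-0.038,0],"rotation":[0,0,0]},{"dp":[-0.017,-0.038,0],"rotation":[0,0,0]},{"dp":[-0.017,-0.04,0],"rotation":[0,0,0]},{"dp":[-0.017,-0.04,0],"rotation":[0,0,0]},{"dp":[-0.017,-0.04,0],"rotation":[0,0,0]},{"dp":[-0.017,-0.04,0],"rotation":[0,0,0]},{"dp":[-0.017,-0.04,0],"rotation":[0,0,0]},{"dp":[-0.017,-0.04,0],"rotation":[0,0,0]},{"dp":[-0.012,-0.03,0],"rotation":[0,0,0]},{"dp":[-0.004,-0.01,0],"rotation":[0,0,0]},{"dp":[0,0,0],"rotation":[0,0,0]},{"dp":[0,0,0],"rotation":[0,0,0]}]' 0
python3 -c "
from h import *
o,im=snap('w4','wrist')
print(o['position'],o['tool_rot'],o['time'])"
```

```text
time: 9.85
position: [0.4497, 0.2094, 0.191]
tool_rot: [3.134, -0.002, -0.004]
contact_force: [0.9, -0.1, 0.2]
gripper_width: 0.0881
[0.44966991 0.20943541 0.19099229] [ 3.13358618e+00 -1.84987864e-03 -4.06743541e-03] 9.85
```

View pics/w4.png

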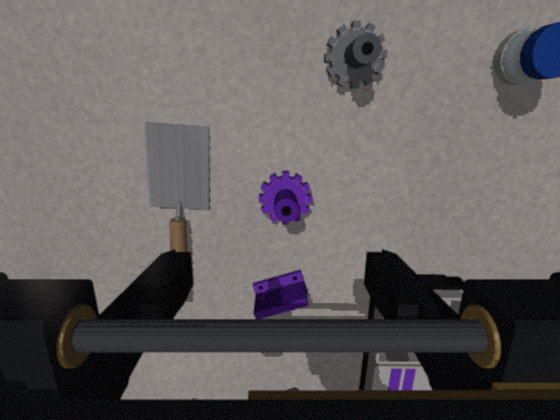

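The hub top is at (286,211), and the bracket at (281,293) is turned about 13°. The grey gear is at (356,55), clear of the grasp.

```bash
python3 -c "
from h import *
o=readout.get_obs()
p=ray('wrist',(286,211),.05,o);q=ray('wrist',(286,197),.012,o);print(p,q)
togo(o,[p[0],p[1],.07],0)
for a in [(257,318),(308,304)]: print(ray('wrist',a,.045,o))"
```

```text
[0.45765923 0.18994035 0.05      ] [0.45857643 0.19270517 0.012     ]
dp tool [0.0077 0.0181 0.1212]
rot tool [ 0.008 -0.002 -0.005]
[0.4266787 0.065344  0.045    ]
[0.48174896 0.08288408 0.045     ]
```

```bash
python3 -m jog '[{"dp":[0.008,0.018,0.02],"rotation":[0.008,-0.002,-0.005]},{"dp":[0,0,0.025],"rotation":[0,0,0]},{"dp":[0,0,0.03],"rotation":[0,0,0]},{"dp":[0,0,0.02],"rotation":[0,0,0]},{"dp":[0,0,0.01],"rotation":[0,0,0]},{"dp":[0,0,0],"rotation":[0,0,0]},{"dp":[0,0,0],"rotation":[0,0,0]}]'
python3 -c "
from h import *
o=readout.get_obs()
togo(o,[.458,.191,.021],0)"
```

```text
time: 10.6
position: [0.4653, 0.1783, 0.0846]
tool_rot: [3.14, -0.006, -0.019]
contact_force: [0.9, -0.7, 1.1]
gripper_width: 0.0882
dp tool [-0.008  -0.0127  0.0636]
rot tool [ 0.002 -0.006 -0.019]
```

```bash
python3 -m jog '[{"dp":[-0.003,-0.005,0.01],"rotation":[0.002,-0.004,-0.012]},{"dp":[-0.003,-0.004,0.015],"rotation":[0,0,0]},{"dp":[0,0,0.015],"rotation":[0,0,0]},{"dp":[0,0,0.004],"rotation":[0,0,0]},{"dp":[0,0,0],"rotation":[0,0,0]},{"dp":[0,0,0],"rotation":[0,0,0]}]'
python3 -c "
from h import *
o=readout.get_obs()
togo(o,[.458,.191,.021],0)"
```

```text
time: 11.2
position: [0.4623, 0.1906, 0.0422]
tool_rot: [-3.136, -0.009, -0.003]
contact_force: [-0.3, 0.1, -0.2]
gripper_width: 0.0885
dp tool [-0.0045 -0.0002  0.0211]
rot tool [-0.005 -0.009 -0.003]
```

```bash
python3 -m jog '[{"dp":[-0.003,0,0.005],"rotation":[-0.005,-0.009,-0.003]},{"dp":[0,0,0.008],"rotation":[0,0,0]},{"dp":[0,0,0.004],"rotation":[0,0,0]},{"dp":[0,0,0],"rotation":[0,0,0]},{"dp":[0,0,0],"rotation":[0,0,0]}]'
python3 -c "
from h import *
o=readout.get_obs()
togo(o,[.458,.191,.022],0)"
```

```text
time: 11.7
position: [0.46, 0.1913, 0.0249]
tool_rot: [-3.141, -0.001, 0.0]
contact_force: [-0.3, -0.0, -0.4]
gripper_width: 0.088
dp tool [-0.002   0.0003  0.0029]
rot tool [-0.001 -0.001  0.   ]
```

```bash
python3 -m jog '[{"dp":[-0.001,0,0.002],"rotation":[0,0,0]},{"dp":[0,0,0],"rotation":[0,0,0]},{"dp":[0,0,0],"rotation":[0,0,0]},{"dp":[0,0,0],"rotation":[0,0,0]},{"dp":[0,0,0],"rotation":[0,0,0]},{"dp":[0,0,0],"rotation":[0,0,0]},{"dp":[0,0,0],"rotation":[0,0,0]},{"dp":[0,0,0],"rotation":[0,0,0]},{"dp":[0,0,0],"rotation":[0,0,0]},{"dp":[0,0,0],"rotation":[0,0,0]}]' 1 20
python3 -m jog '[{"dp":[0,0,-0.01],"rotation":[0,0,0]},{"dp":[0,0,-0.02],"rotation":[0,0,0]},{"dp":[0,0,-0.03],"rotation":[0,0,0]},{"dp":[0,0,-0.03],"rotation":[0,0,0]},{"dp":[0,0,0],"rotation":[0,0,0]},{"dp":[0,0,0],"rotation":[0,0,0]}]'
python3 -c "
from h import *
o=readout.get_obs();togo(o,[.611,.038,.1],0)"
```

```text
time: 12.7
position: [0.4592, 0.1913, 0.0232]
tool_rot: [-3.14, -0.002, 0.0]
contact_force: [0.5, -0.4, 0.9]
gripper_width: 0.0234
time: 13.3
position: [0.4585, 0.1907, 0.1184]
tool_rot: [-3.14, -0.0, -0.001]
contact_force: [-0.2, 0.5, -1.0]
gripper_width: 0.0235
dp tool [0.1526 0.1526 0.0183]
rot tool [-0.001 -0.    -0.001]
```

```bash
python3 -m jog '[{"dp":[0.02,0.02,0],"rotation":[0,0,0]},{"dp":[0.028,0.028,0],"rotation":[0,0,0]},{"dp":[0.03,0.03,0],"rotation":[0,0,0]},{"dp":[0.03,0.03,0],"rotation":[0,0,0]},{"dp":[0.025,0.025,0],"rotation":[0,0,0]},{"dp":[0.01,0.01,0],"rotation":[0,0,0]},{"dp":[0,0,0],"rotation":[0,0,0]},{"dp":[0,0,0],"rotation":[0,0,0]},{"dp":[0,0,0],"rotation":[0,0,0]}]'
python3 -c "
from h import *
o,im=snap('w5','wrist')
print(o['position'],o['tool_rot']);togo(o,[.611,.038,.05],0)"
```

```text
time: 14.2
position: [0.5993, 0.047, 0.1101]
tool_rot: [-3.139, 0.014, 0.007]
contact_force: [-0.2, 0.3, 0.1]
gripper_width: 0.0236
[0.5992576  0.04702578 0.11014037] [-3.13945152  0.01381238  0.00681438]
dp tool [0.0125 0.0092 0.06  ]
rot tool [-0.002  0.014  0.007]
```

View pics/w5.png

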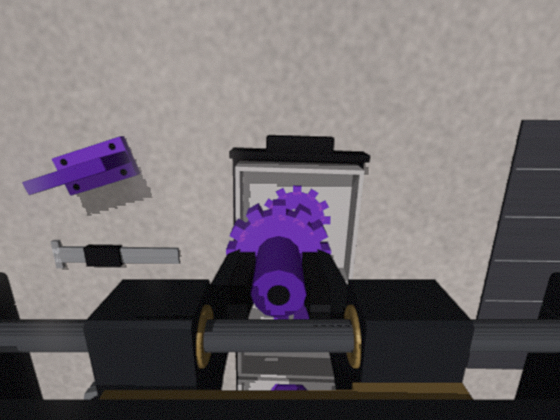

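The gear is held above its cell, with the drawn toothed disc behind it at (298,210). The bracket's foot is at about (97,167).

```bash
python3 -c "
from h import *
o=readout.get_obs()
for a in [(54,158),(124,138),(137,176),(71,195),(97,167)]: print(ray('wrist',a,.008,o))
print(ray('wrist',(28,186),.045,o),ray('wrist',(298,222),.009,o))"
python3 -m jog '[{"dp":[0.005,0.003,0.0],"rotation":[-0.002,0.014,0.007]},{"dp":[0.004,0.003,0.006],"rotation":[0,0,0]},{"dp":[0,0,0.012],"rotation":[0,0,0]},{"dp":[0,0,0.012],"rotation":[0,0,0]},{"dp":[0,0,0.006],"rotation":[0,0,0]},{"dp":[0,0,0],"rotation":[0,0,0]},{"dp":[0,0,0],"rotation":[0,0,0]}]'
python3 -c "
from h import *
o=readout.get_obs();togo(o,[.611,.038,.0325],0)"
```

```text
[0.42039746 0.08440079 0.008     ]
[0.47821923 0.1004838  0.008     ]
[0.48457388 0.07069053 0.008     ]
[0.42822858 0.05421532 0.008     ]
[0.45347256 0.07760542 0.008     ]
[0.42499245 0.07077625 0.045     ] [0.6143649  0.03367778 0.009     ]
time: 14.95
position: [0.6064, 0.0451, 0.0697]
tool_rot: [-3.14, 0.002, 0.005]
contact_force: [-0.4, 0.3, -0.3]
gripper_width: 0.0234
dp tool [0.0046 0.0072 0.0372]
rot tool [-0.002  0.002  0.005]
```

```bash
python3 -m jog '[{"dp":[0.004,0.006,0.004],"rotation":[-0.002,0.002,0.005]},{"dp":[0,0,0.01],"rotation":[0,0,0]},{"dp":[0,0,0.01],"rotation":[0,0,0]},{"dp":[0,0,0.004],"rotation":[0,0,0]},{"dp":[0,0,0],"rotation":[0,0,0]},{"dp":[0,0,0],"rotation":[0,0,0]}]'
python3 -c "
from h import *
o=readout.get_obs();togo(o,[.611,.038,.0325],0)"
```

```text
time: 15.55
position: [0.6111, 0.0382, 0.0394]
tool_rot: [3.141, -0.001, -0.001]
contact_force: [0.2, -0.3, -0.2]
gripper_width: 0.0233
dp tool [-0.0001  0.0002  0.0069]
rot tool [ 0.    -0.001 -0.001]
```

```bash
python3 -m jog '[{"dp":[0,0,0.003],"rotation":[0,0,0]},{"dp":[0,0,0.003],"rotation":[0,0,0]},{"dp":[0,0,0.001],"rotation":[0,0,0]},{"dp":[0,0,0],"rotation":[0,0,0]},{"dp":[0,0,0],"rotation":[0,0,0]}]'
```

```text
time: 16.05
position: [0.6116, 0.0385, 0.0325]
tool_rot: [3.142, -0.002, -0.001]
contact_force: [1.2, 0.0, -1.5]
gripper_width: 0.0233
```

```bash
python3 -m jog '[{"dp":[0,0,0],"rotation":[0,0,0]},{"dp":[0,0,0],"rotation":[0,0,0]},{"dp":[0,0,0],"rotation":[0,0,0]},{"dp":[0,0,0],"rotation":[0,0,0]}]' 0.53
python3 -m jog '[{"dp":[0,0,-0.01],"rotation":[0,0,0]},{"dp":[0,0,-0.025],"rotation":[0,0,0]},{"dp":[0,0,-0.04],"rotation":[0,0,0]},{"dp":[0,0,-0.04],"rotation":[0,0,0]},{"dp":[-0.03,0,-0.01],"rotation":[0,0,0]},{"dp":[-0.035,-0.01,0],"rotation":[0,0,0]},{"dp":[-0.035,-0.01,0],"rotation":[0,0,0]},{"dp":[-0.035,-0.01,0],"rotation":[0,0,0]},{"dp":[-0.02,-0.01,0],"rotation":[0,0,0]}]'
python3 -m jog '[{"dp":[0,0,0],"rotation":[0,0,0.14]},{"dp":[0,0,0],"rotation":[0,0,0.145]},{"dp":[0,0,0],"rotation":[0,0,0.145]},{"dp":[0,0,0],"rotation":[0,0,0.145]},{"dp":[0,0,0],"rotation":[0,0,0.145]},{"dp":[0,0,0],"rotation":[0,0,0.145]},{"dp":[0,0,0],"rotation":[0,0,0.145]},{"dp":[0,0,0],"rotation":[0,0,0.145]},{"dp":[0,0,0],"rotation":[0,0,0.14]},{"dp":[0,0,0],"rotation":[0,0,0]},{"dp":[0,0,0],"rotation":[0,0,0]}]' 0
python3 -c "
from h import *
o=readout.get_obs();print(o['position']);togo(o,[.4535,.0776,.1],-1.30)"
```

```text
time: 16.45
position: [0.612, 0.0385, 0.033]
tool_rot: [-3.142, -0.003, -0.001]
contact_force: [-0.8, 0.5, 0.4]
gripper_width: 0.0413
time: 17.35
position: [0.4556, 0.0774, 0.1677]
tool_rot: [-3.14, -0.011, -0.006]
contact_force: [0.0, -0.1, -0.2]
gripper_width: 0.0413
time: 18.45
position: [0.4524, 0.0803, 0.1749]
tool_rot: [-3.125, 0.01, -1.342]
contact_force: [0.5, 1.2, 0.0]
gripper_width: 0.0881
[0.45244822 0.08028636 0.17487738]
dp tool [0.0036 0.0009 0.0748]
rot tool [-0.017  0.01  -0.042]
```

```bash
python3 -m jog '[{"dp":[0.002,0,0],"rotation":[-0.014,0.008,-0.035]},{"dp":[0,0,0.01],"rotation":[0,0,0]},{"dp":[0,0,0.02],"rotation":[0,0,0]},{"dp":[0,0,0.02],"rotation":[0,0,0]},{"dp":[0,0,0.01],"rotation":[0,0,0]},{"dp":[0,0,0],"rotation":[0,0,0]},{"dp":[0,0,0],"rotation":[0,0,0]}]'
python3 -c "
from h import *
o,im=snap('w6','wrist')
print(o['position'],o['tool_rot']);togo(o,[.4535,.0776,.05],-1.30)"
```

```text
time: 19.15
position: [0.4536, 0.0785, 0.1117]
tool_rot: [-3.139, 0.003, -1.292]
contact_force: [-0.4, -0.2, -0.7]
gripper_width: 0.0879
[0.45360155 0.07850459 0.11172148] [-3.13888369  0.00321938 -1.29230086]
dp tool [0.001  0.0005 0.0617]
rot tool [-0.003  0.003  0.008]
```

View pics/w6.png

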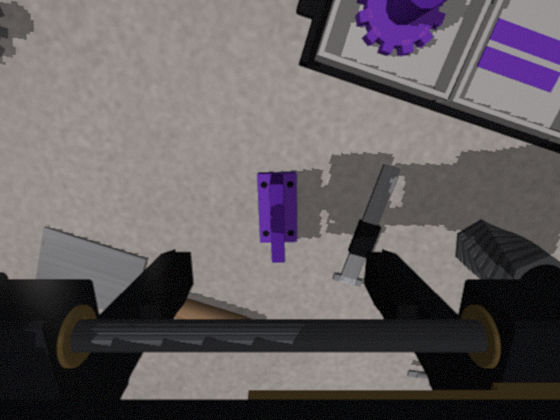

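The bracket is aligned, with its rib vertical at column 278 and its foot at (277,207). A knife (365,235) and a spatula handle (220,305) lie nearby, so I'll narrow the jaws to 30 mm. The gear is standing flat in its cell.

```bash
python3 -c "
from h import *
o=readout.get_obs()
p=ray('wrist',(277.5,207),.008,o);print(p,ray('wrist',(278,262),.045,o),ray('wrist',(278,176),.045,o))
togo(o,[p[0],p[1],.017],None)
for a in [(355,250),(365,235),(235,310)]: print(R.from_euler('xyz',o['tool_rot']).inv().apply(ray('wrist',a,.01,o)-o['position']).round(3))"
python3 -m jog '[{"dp":[0,0,0.005],"rotation":[-0.003,0.003,0.0]},{"dp":[0,0,0.015],"rotation":[0,0,0]},{"dp":[0,0,0.018],"rotation":[0,0,0]},{"dp":[0,0,0.01],"rotation":[0,0,0]},{"dp":[0,0,0],"rotation":[0,0,0]},{"dp":[0,0,0],"rotation":[0,0,0]}]' 0.66
```

```text
[0.45300945 0.07806181 0.008     ] [0.42309012 0.06891496 0.045     ] [0.48566767 0.08687476 0.045     ]
dp tool [0.0007 0.001  0.0949]
[0.067 0.039 0.102]
[0.074 0.025 0.102]
[-0.038  0.099  0.102]
time: 19.8
position: [0.4566, 0.0799, 0.0645]
tool_rot: [-3.136, 0.0, -1.29]
contact_force: [0.1, -0.7, -0.4]
gripper_width: 0.0422
```

```bash
python3 -c "
from h import *
o=readout.get_obs()
togo(o,[.453,.078,.018],-1.295)"
```

```text
dp tool [0.0009 0.0043 0.0465]
rot tool [-0.006  0.     0.005]
```

```bash
python3 -m jog '[{"dp":[0.001,0.004,0.005],"rotation":[-0.006,0,0.004]},{"dp":[0,0,0.012],"rotation":[0,0,0]},{"dp":[0,0,0.01],"rotation":[0,0,0]},{"dp":[0,0,0.004],"rotation":[0,0,0]},{"dp":[0,0,0],"rotation":[0,0,0]},{"dp":[0,0,0],"rotation":[0,0,0]}]'
python3 -c "
from h import *
o=readout.get_obs()
togo(o,[.453,.078,.018],-1.295)"
```

```text
time: 20.4
position: [0.4535, 0.078, 0.0318]
tool_rot: [-3.14, 0.001, -1.294]
contact_force: [1.0, -0.3, 0.1]
gripper_width: 0.0302
dp tool [-0.0002  0.0005  0.0138]
rot tool [-0.001  0.001  0.001]
```

```bash
python3 -m jog '[{"dp":[0,0,0.004],"rotation":[0,0,0]},{"dp":[0,0,0.006],"rotation":[0,0,0]},{"dp":[0,0,0.002],"rotation":[0,0,0]},{"dp":[0,0,0],"rotation":[0,0,0]},{"dp":[0,0,0],"rotation":[0,0,0]}]'
python3 -m jog '[{"dp":[0,0,0],"rotation":[0,0,0]},{"dp":[0,0,0],"rotation":[0,0,0]},{"dp":[0,0,0],"rotation":[0,0,0]},{"dp":[0,0,0],"rotation":[0,0,0]},{"dp":[0,0,0],"rotation":[0,0,0]},{"dp":[0,0,0],"rotation":[0,0,0]}]' 1 20
```

```text
time: 20.9
position: [0.454, 0.0781, 0.0191]
tool_rot: [-3.14, 0.001, -1.294]
contact_force: [-0.4, 0.5, -0.1]
gripper_width: 0.0299
time: 21.5
position: [0.4542, 0.0782, 0.0195]
tool_rot: [-3.139, 0.001, -1.294]
contact_force: [-0.3, -1.4, -1.1]
gripper_width: 0.0098
```

```bash
python3 -m jog '[{"dp":[0,0,-0.01],"rotation":[0,0,0]},{"dp":[0,0,-0.02],"rotation":[0,0,0]},{"dp":[0,0,-0.03],"rotation":[0,0,0]},{"dp":[0,0,-0.03],"rotation":[0,0,0]},{"dp":[0,0,-0.02],"rotation":[0,0,0]},{"dp":[0,0,0],"rotation":[0,0,0]}]'
python3 -m jog '[{"dp":[0,0,0],"rotation":[0,0,-0.14]},{"dp":[0,0,0],"rotation":[0,0,-0.14]},{"dp":[0,0,0],"rotation":[0,0,-0.14]},{"dp":[0,0,0],"rotation":[0,0,-0.14]},{"dp":[0,0,0],"rotation":[0,0,-0.14]},{"dp":[0,0,0],"rotation":[0,0,-0.14]},{"dp":[0,0,0],"rotation":[0,0,-0.14]},{"dp":[0,0,0],"rotation":[0,0,-0.14]},{"dp":[0,0,0],"rotation":[0,0,-0.14]},{"dp":[0,0,0],"rotation":[0,0,0]},{"dp":[0,0,0],"rotation":[0,0,0]}]'
python3 -c "
from h import *
o=readout.get_obs();print(o['position']);togo(o,[.6107,-.0585,.12],-.014)"
```

```text
time: 22.1
position: [0.453, 0.0772, 0.1355]
tool_rot: [-3.141, 0.001, -1.297]
contact_force: [0.9, 0.1, -0.7]
gripper_width: 0.0101
time: 23.2
position: [0.4478, 0.0768, 0.132]
tool_rot: [-3.141, 0.007, 0.01]
contact_force: [-0.1, 0.1, -1.1]
gripper_width: 0.0094
[0.44776799 0.07682207 0.13201941]
dp tool [0.1616 0.137  0.0107]
rot tool [-0.001  0.007  0.024]
```

```bash
python3 -m jog '[{"dp":[0.02,0.016,0],"rotation":[0,0.006,0.02]},{"dp":[0.03,0.025,0],"rotation":[0,0,0]},{"dp":[0.032,0.027,0],"rotation":[0,0,0]},{"dp":[0.032,0.027,0],"rotation":[0,0,0]},{"dp":[0.028,0.024,0],"rotation":[0,0,0]},{"dp":[0.012,0.01,0],"rotation":[0,0,0]},{"dp":[0,0,0],"rotation":[0,0,0]},{"dp":[0,0,0],"rotation":[0,0,0]},{"dp":[0,0,0],"rotation":[0,0,0]}]'
python3 -c "
from h import *
o,im=snap('w7','wrist')
print(o['position'],o['tool_rot']);togo(o,[.6107,-.0585,.06],-.014)"
```

```text
time: 24.1
position: [0.6012, -0.0563, 0.127]
tool_rot: [-3.141, 0.009, -0.031]
contact_force: [-0.4, 0.3, -0.2]
gripper_width: 0.01
[ 0.60124827 -0.05630169  0.12700642] [-3.14123988  0.00887542 -0.03119344]
dp tool [0.0101 0.0019 0.0669]
rot tool [-0.     0.009 -0.017]
```

View pics/w7.png

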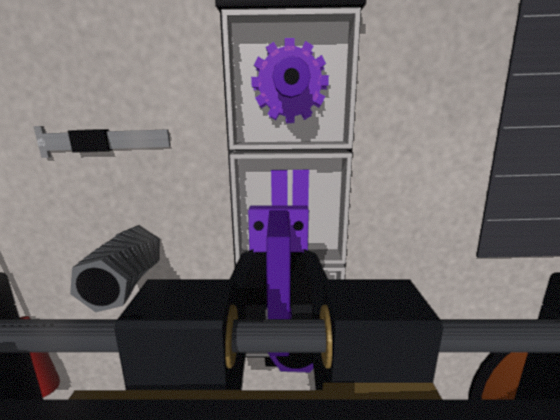

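The gear is upright in the middle of its cell at (290,78). The held bracket is parallel to its drawn mark at (290,190), about 1 cm short in x as computed.

```bash
python3 -m jog '[{"dp":[0.005,0.001,0],"rotation":[0,0.008,-0.012]},{"dp":[0.003,0,0.01],"rotation":[0,0,0]},{"dp":[0,0,0.018],"rotation":[0,0,0]},{"dp":[0,0,0.018],"rotation":[0,0,0]},{"dp":[0,0,0.008],"rotation":[0,0,0]},{"dp":[0,0,0],"rotation":[0,0,0]},{"dp":[0,0,0],"rotation":[0,0,0]}]'
python3 -c "
from h import *
o=readout.get_obs();togo(o,[.6107,-.0585,.0285],-.014)"
```

```text
time: 24.85
position: [0.6089, -0.0524, 0.0699]
tool_rot: [-3.138, 0.001, -0.013]
contact_force: [0.4, 1.5, -0.1]
gripper_width: 0.0097
dp tool [0.002  0.0062 0.0414]
rot tool [-0.003  0.001  0.001]
```

```bash
python3 -m jog '[{"dp":[0.002,0.006,0.004],"rotation":[-0.003,0,0]},{"dp":[0,0,0.01],"rotation":[0,0,0]},{"dp":[0,0,0.011],"rotation":[0,0,0]},{"dp":[0,0,0.005],"rotation":[0,0,0]},{"dp":[0,0,0],"rotation":[0,0,0]},{"dp":[0,0,0],"rotation":[0,0,0]}]'
python3 -c "
from h import *
o=readout.get_obs();togo(o,[.6107,-.0585,.0285],-.014)"
```

```text
time: 25.45
position: [0.612, -0.0592, 0.0386]
tool_rot: [-3.141, -0.002, -0.013]
contact_force: [-0.3, -0.4, -0.2]
gripper_width: 0.0099
dp tool [-0.0014 -0.0007  0.0101]
rot tool [-0.    -0.002  0.001]
```

```bash
python3 -m jog '[{"dp":[-0.001,0,0.003],"rotation":[0,0,0]},{"dp":[0,0,0.003],"rotation":[0,0,0]},{"dp":[0,0,0.002],"rotation":[0,0,0]},{"dp":[0,0,0.001],"rotation":[0,0,0]},{"dp":[0,0,0],"rotation":[0,0,0]},{"dp":[0,0,0],"rotation":[0,0,0]}]'
```

```text
time: 26.05
position: [0.6115, -0.059, 0.0295]
tool_rot: [-3.141, -0.003, -0.013]
contact_force: [-0.5, 0.2, -0.0]
gripper_width: 0.0099
```

```bash
python3 -m jog '[{"dp":[0,0,0.0008],"rotation":[0,0,0]},{"dp":[0,0,0],"rotation":[0,0,0]},{"dp":[0,0,0],"rotation":[0,0,0]}]'
python3 -m jog '[{"dp":[0,0,0],"rotation":[0,0,0]},{"dp":[0,0,0],"rotation":[0,0,0]},{"dp":[0,0,0],"rotation":[0,0,0]},{"dp":[0,0,0],"rotation":[0,0,0]}]' 0.65
python3 -m jog '[{"dp":[0,0,-0.01],"rotation":[0,0,0]},{"dp":[0,0,-0.025],"rotation":[0,0,0]},{"dp":[0,0,-0.04],"rotation":[0,0,0]},{"dp":[0,0,-0.05],"rotation":[0,0,0]},{"dp":[0,0,-0.05],"rotation":[0,0,0]},{"dp":[0,-0.04,-0.03],"rotation":[0,0,0]},{"dp":[0,-0.045,0],"rotation":[0,0,0]},{"dp":[0,-0.045,0],"rotation":[0,0,0]},{"dp":[0,-0.03,0],"rotation":[0,0,0]},{"dp":[0,0,0],"rotation":[0,0,0]},{"dp":[0,0,0],"rotation":[0,0,0]}]'
python3 -c "
from h import *
o,a=snap('w8','wrist');o,b=snap('s8','side')
cv2.imwrite('pics/f8.png',np.hstack([cv2.resize(a[:,:,::-1],(400,300)),cv2.resize(b[120:330,180:460,::-1],(400,300),interpolation=cv2.INTER_CUBIC)]))"
```

```text
time: 26.35
position: [0.6117, -0.0591, 0.0289]
tool_rot: [-3.141, -0.003, -0.013]
contact_force: [-0.2, -0.0, -1.1]
gripper_width: 0.0102
time: 26.75
position: [0.612, -0.0591, 0.0291]
tool_rot: [-3.141, -0.004, -0.013]
contact_force: [-1.1, 0.7, 0.2]
gripper_width: 0.0308
time: 27.85
position: [0.6144, 0.1027, 0.2498]
tool_rot: [-3.139, -0.011, -0.02]
contact_force: [0.8, -1.4, -0.8]
gripper_width: 0.0309
```

View pics/f8.png

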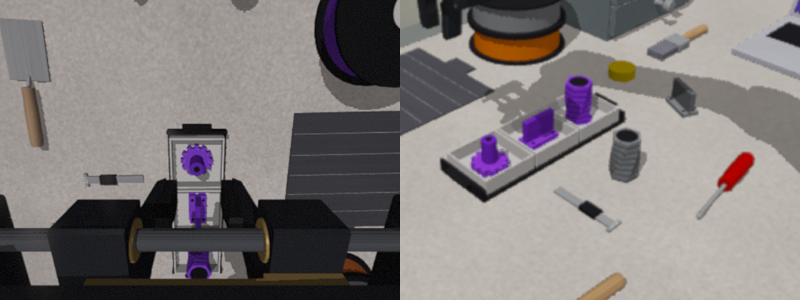

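All three violet parts stand upright in their cells: gear (490,155), bracket (537,128) and vase (578,98) in the right-hand view. The grey vase and bracket haven't moved, and the gripper is clear and empty. The grey gear is outside this crop, but nothing came near it.

```bash
python3 -c "
import cv2,numpy as np
a=cv2.imread('pics/side0.png').astype(int);b=cv2.imread('pics/s8.png').astype(int)
for n,(x,y,w,h) in dict(gvase=(325,205,26,45),ggear=(122,308,42,50),gbrk=(366,172,24,30)).items(): print(n,abs(a-b)[y:y+h,x:x+w].mean().round(1))
from workcell import close_job;print(close_job())"
```

```text
gvase 1.3
ggear 1.4
gbrk 39.6
the job is handed in; nothing more can be done
None
```

I packed the violet vase, gear and bracket, in that order, each into the cell showing its outline, let go of everything and handed the job in at about 28 s. The last pictures show all three upright in their cells and the gripper empty and well clear.

- **Grey vase and gear:** the before/after image difference was tiny (1.3 and 1.4), so they have not moved.
- **Grey bracket:** this check disagreed, with a difference of 39.6. It still stands at the same pixel as before, (378,187), and the arm never came near it. The likely cause is the arm's shadow, which now falls across that spot, but I did not check further before handing in.

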